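Eject the round sensor can from its test nest

ROBOT

A 6-joint arm with a two-finger parallel gripper is mounted at the origin on the work surface. World frame = base frame: x ahead of the robot, y to its left, z up, the work surface at z = 0. Lengths are in mm, angles in rad, forces in N, time in s.
With the tool pointing down it reaches from about 350 to 975 mm from the base axis. Payload 7.1 kg.
Tool frame: the origin (TCP) lies midway between the tips of the shut fingers; the grasp point (between the pads) lies 19 mm behind it (ctrl.grasp_offset is the distance from the TCP to the grasp point, in mm); z points along the fingers, y is the line along which they close (so a half turn about z gives the same grasp; the last joint's range is limited). The gripper opens to 88 mm and grips with 3 to 60 N. Pads are 20 mm wide; open, the fingers measure 115 mm over their backs; the gripper's body (75 mm by 178 mm) begins 61 mm behind the grasp point.
Start: joints at [-1.186, 0.423, 1.63, -0, 1.089, -0.019], TCP at [245.588, -574.71, 222.675] pointing down, gripper open.
Joint ranges: [-3, 3], [-0.9, 2.11], [0.09, 2.58], [-1.31, 4.45], [0.11, 2.69], [-2.54, 2.54]. Speed limits (rad/s): [2.39, 2.39, 3.01, 3.14, 3.14, 3.14].

INTERFACE

Orientations are given as a rotation vector (axis times angle).
In Python, from workcell import ctrl gives the robot as it stands. The module is installed in compiled form; this text tells all that it offers.
- The arm moves only by the tool servo_tool, never from a script. Its argument "rows" is a list of rows, each a list of 7 numbers: the turn, a rotation vector about the tool's x, y, z as a fraction of full scale, then the shift along the tool's x, y, z as a fraction of full scale, then the finger opening in mm, from 0 to 87.8. A call has 1 to 10 rows; each row is the pose to reach, as a shift and turn from the pose commanded when the call began, along the tool's axes at that moment; what a row does not reach only later rows make up. Full scale, the value 1, is 20 cm for a shift and 1.5 rad for a turn. A row lasts 1/8 s, in which the tool goes at most 62.5 mm and 10.7 degrees, less where a joint would pass 70% of its speed; a pose out of reach is approached as far as the arm can. A call with a number of a shift or a turn outside -1 to 1 is refused whole. A call with a gripper value outside its range is refused whole. The fingers move at their own pace and stop on an object; the grip force is fixed at half the most. Time passes only in rows, so rows that repeat a pose let the fingers close. It gives the time, the measured TCP pose, the force, the opening and the grip force at its end, in the units of the state.
- ctrl.get_obs(): the state, without advancing time (a new reading comes with each control period).
- ctrl.get_image(name): name is "side" or "top" or "wrist"; returns (picture, depth): 384x512x3 uint8, red, green, blue; 384x512 float32, mm along the optical axis (not along the pixel's ray), 0 where there is no reading.
- ctrl.camera_info(name): a dict with "intrinsics" (3x3 intrinsics, pixels), "k1" (the pictures are not rectified: a ray, as slopes to the right and down, at radius r is drawn at 1 + k1 r^2 times it, then the intrinsics apply), "R" (3x3) and "t" (3): a world point X has camera coordinates R X + t. Camera axes: x right, y down, z forward; pixel columns grow to the right and rows downward; lengths in mm; the calibration is good to about 2 mm. A picture is of the moment at which its call begins: read the wrist's pose just before it. camera_info takes no time and is no camera call; for the wrist camera it gives the pose at the moment of the call.
- ctrl.close_job(): hands the job in; it is judged then, once.
The state is a dict: "t": time; "qpos": joint angles; "qvel": joint speeds; "joint_torque": joint torques, N m; "ee_pos": TCP position; "orientation": TCP orientation; "ft_force": force on the tool from outside, world axes, zero at the start; "moment": the same for the moment, N m; "width": finger opening in mm; "grasp_force": force on a finger pad.
Only numpy, scipy, OpenCV 4.12 (cv2) and the standard library are available. Lean on these libraries where they do the work, as an engineer would, in place of code of your own. Each camera call takes 0.05 s, during which the arm holds its last target. There are 200 camera calls.

TASK

The round sensor can has passed its test. Press the ejector paddle of its nest all the way down so that the can is pushed up out of its well, then grip the raised can and set it down gently, standing upright, on the floor of the open black tray. Leave the square module sitting in the other nest.

Things in the scene. Friction and masses are not known exactly. Their poses are not given: they have to be found in the camera images.
- can: round steel sensor can, 36 mm diameter, 34 mm tall, 100 g, dark disc on its top; origin at the centre of its underside, z up. It starts in the 39 mm round well of its nest, a fixed grey block 72 x 72 mm, 70 mm high, top flush with the block's, underside at 36 mm. The ejector lifts it straight up to 60 mm (24 mm stands proud); it stays there when the paddle is let go.
- can_nest_paddle (a point): centre of the rubber top of the can nest's ejector paddle, a plate 40 mm (away from the block) by 44 mm, on the robot's side of the block, on the well's centre line: 101 mm from the can's axis and 57 mm high at the start; 111 mm and 24 mm fully down on its stop. It slopes 15 degrees, outer edge up, then down. Moves at about 5 N, stiff: stays where left.
- tray: open black plastic tray fixed to the bench, 170 (x) by 130 (y) by 22 mm outside, walls and floor 4 mm thick; origin at the centre of its underside, z up; its inner floor is 4 mm above the bench.
- module: square steel module, 36 x 36 x 34 mm, sitting flush in a second nest of the same make and size with a square well and its own paddle; to be left where it is. Origin at the centre of its underside, underside at 36 mm; its nest's paddle lies towards its -x.
Things that resemble listed ones, but are neither listed nor needed, are in the scene too. Leave any red or turquoise look-alike of the can alone.

How it is judged:
By the outcome, as a careful person would: the job done as asked, in the order asked, and still so for the second after the job is handed in, with the robot touching nothing.
It also fails if it takes over 56 s, if anything falls off the work surface, if the arm or the gripper's body presses on something with over 40 N, if the wrist force passes 120 N, or if a joint passes its speed limit or range.

## Working session

There is one attempt and no reset: what is moved stays moved. The work goes in short steps, Python scripts to look and compute and a tool call to move; the robot and the scene stay as the last step left them, time stands still between calls to the robot, and variables do not carry over. Pictures are saved under pics/ and viewed, at most 10 in all, crops included, and the job is handed in when it is done.

Besides the shell and the picture viewer there is one more tool, called after "Emit:" as name(argument=value, ...) on one line, values as JSON. servo_tool: Moves the arm, as the interface text tells. Its arguments: {"type":"object","properties":{"rows":{"type":"array","items":{"type":"array","items":{"type":"number"}}}},"required":["rows"]}

```bash
mkdir -p pics; cat > h.py <<'E'
import numpy as np, cv2
from workcell import ctrl
from scipy.spatial.transform import Rotation as Ro
def und(ci,u,v):
    K=np.array(ci["intrinsics"]);k=ci["k1"]
    p=cv2.undistortPoints(np.array([[[u,v]]],float),K,np.array([k,0,0,0,0.]))[0,0]
    return p
def ray(ci,u,v,z):
    p=und(ci,u,v);R=np.array(ci["R"]);t=np.array(ci["t"])
    o=-R.T@t;d=R.T@np.array([p[0],p[1],1.])
    return o+d*(z-o[2])/d[2]
def pt(ci,u,v,depth):
    p=und(ci,u,v);R=np.array(ci["R"]);t=np.array(ci["t"])
    return R.T@(np.array([p[0],p[1],1.])*depth-t)
def proj(ci,X):
    R=np.array(ci["R"]);t=np.array(ci["t"]);c=R@np.array(X,float)+t
    s=c[:2]/c[2];s=s*(1+ci["k1"]*(s@s));K=np.array(ci["intrinsics"])
    return K[:2,:2]@s+K[:2,2]
def save(name,im,s=1):
    cv2.imwrite("pics/"+name,cv2.resize(im[:,:,::-1],None,fx=s,fy=s,interpolation=cv2.INTER_CUBIC))
def delta(pos,Rt):
    o=ctrl.get_obs();R=Ro.from_rotvec(o["orientation"])
    sh=R.inv().apply(np.array(pos)-o["ee_pos"])/200
    tu=(R.inv()*Rt).as_rotvec()/1.5
    return np.round(np.r_[tu,sh],4)
E
python3 - <<'E'
from h import *
o=ctrl.get_obs();print(o)
for n in("top","side"):
    im,d=ctrl.get_image(n);save(n+"0.png",im,1.5);np.savez(n+"0.npz",im=im,d=d)
    ci=ctrl.camera_info(n);print(n,ci)
E
```

```text
{'t': 0.0, 'qpos': array([-1.18603118e+00,  4.23848268e-01,  1.63067237e+00, -1.53361320e-05,
        1.08862373e+00, -1.89974533e-02]), 'qvel': array([-0.00047777,  0.00082043,  0.00069254, -0.00035865, -0.00095043,
       -0.00155318]), 'joint_torque': array([ 1.81372554e-03, -5.44610596e+01, -2.73670167e+01,  6.44923886e-02,
        2.28003185e-02, -1.09407472e-04]), 'ee_pos': array([ 245.36284487, -574.2177791 ,  221.90399822]), 'orientation': array([-3.07629561e+00, -6.29634961e-01,  4.64040940e-04]), 'ft_force': array([-0.22475203,  0.93757268, -0.83570587]), 'moment': array([-0.00117944,  0.04035942,  0.02452391]), 'grasp_force': 0.0, 'width': 87.39056289808173}
top {'intrinsics': array([[450.87202952,   0.        , 260.57969639],
       [  0.        , 450.87202952, 189.1783882 ],
       [  0.        ,   0.        ,   1.        ]]), 'k1': 0.055795388111469495, 'R': array([[-0.01800636, -0.99983734, -0.00103558],
       [-0.98292989,  0.01789153, -0.18310852],
       [ 0.18309726, -0.00227922, -0.98309216]]), 't': array([ 29.29627014, 574.78731465, 947.00495473])}
side {'intrinsics': array([[450.947921  ,   0.        , 263.67095124],
       [  0.        , 450.947921  , 190.1745961 ],
       [  0.        ,   0.        ,   1.        ]]), 'k1': -0.10010454717383846, 'R': array([[-0.71493403, -0.69918217, -0.00369082],
       [-0.39441851,  0.40765174, -0.82356183],
       [ 0.57732432, -0.58733665, -0.56721449]]), 't': array([412.31833324, 265.72902332, 663.74138466])}
```

View pics/top0.png

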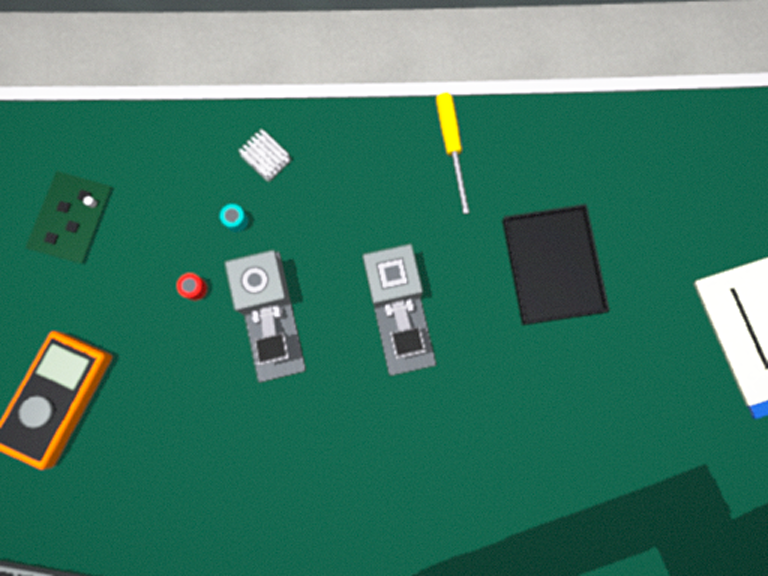

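View pics/side0.png

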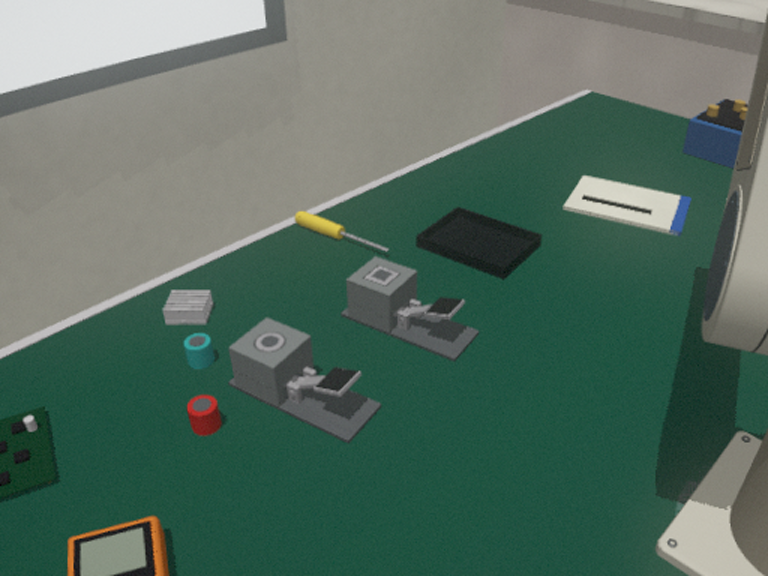

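The top view (1.5x pixels) shows the round steel can in its nest at (255,280) with its black paddle at (270,348). The module's nest is at (392,273), its paddle at (408,342), and the tray is at (555,265). The side view agrees, with the can at (270,342) and its paddle at (338,381).

Could be taken for the can: the red look-alike (190,286), the turquoise look-alike (233,215) and the square module (392,273). I choose (255,280), which is round, steel and in the nest's well.

```bash
python3 - <<'E'
from h import *
T=np.load("top0.npz");S=np.load("side0.npz");ct=ctrl.camera_info("top");cs=ctrl.camera_info("side")
def blob(im,mask,u,v,r=20):
    m=np.zeros_like(mask);m[int(v-r):int(v+r),int(u-r):int(u+r)]=mask[int(v-r):int(v+r),int(u-r):int(u+r)]
    n,l,st,c=cv2.connectedComponentsWithStats(m)
    k=min(range(1,n),key=lambda i:np.hypot(*(c[i]-[u,v]))-st[i,4]*.05);return c[k],st[k,4],l==k
gT=cv2.cvtColor(T["im"],cv2.COLOR_RGB2GRAY);gS=cv2.cvtColor(S["im"],cv2.COLOR_RGB2GRAY)
hsv=cv2.cvtColor(T["im"],cv2.COLOR_RGB2HSV)
hsS=cv2.cvtColor(S["im"],cv2.COLOR_RGB2HSV)
# steel ring (bright) -> filled contour
for nm,ci,g,d,u,v in(("can T",ct,gT,T["d"],170,187),("can S",cs,gS,S["d"],180,228),("mod T",ct,gT,T["d"],261,182)):
    w=g[int(v)-14:int(v)+15,int(u)-14:int(u)+15]; print(nm,w[14,::2])
    m=(w>175).astype(np.uint8)
    cs_,_=cv2.findContours(m,cv2.RETR_EXTERNAL,cv2.CHAIN_APPROX_NONE)
    c=max(cs_,key=cv2.contourArea);e=cv2.fitEllipse(c);uv=np.array(e[0])+[u-14,v-14]
    print(nm,uv,e[1],ray(ci,*uv,70),"depth",pt(ci,*uv,d[int(round(uv[1])),int(round(uv[0]))]))
# paddle: black rubber
for nm,ci,g,d,u,v in(("padT",ct,gT,T["d"],180,232),("padS",cs,gS,S["d"],225,254),("modpadT",ct,gT,T["d"],272,228)):
    m=((g<60)).astype(np.uint8)
    hs=hsv if "T" in nm else hsS
    m&=((hs[:,:,1]<90)).astype(np.uint8)
    c,a,l=blob(None,m,u,v);print(nm,c,a,ray(ci,*c,57),"depth",pt(ci,*c,d[int(round(c[1])),int(round(c[0]))]))
m=((gT<75)&(hsv[:,:,1]<110)).astype(np.uint8)
c,a,l=blob(None,m,370,177,50);
r=cv2.minAreaRect(np.argwhere(l)[:,::-1].astype(np.float32));b=cv2.boxPoints(r)
print("tray",c,a);print([np.round(ray(ct,*p,22),1) for p in b])
q=np.array([ray(ct,*p,22) for p in b]);print(q.mean(0),np.linalg.norm(q[1]-q[0]),np.linalg.norm(q[2]-q[1]))
# nest block top edges via depth height
vv,uu=np.mgrid[150:215,140:205]
P=np.array([pt(ct,x,y,T["d"][y,x]) for y,x in zip(vv.ravel(),uu.ravel())])
k=(abs(P[:,2]-70)<6);print(k.sum());r=cv2.minAreaRect(P[k,:2].astype(np.float32));print("nest",r)
E
```

```text
can T [199 200 162 243 229 132 138 138 132 194 246 159 199 198 201]
can T [169.64303398 186.83876228] (31.67843246459961, 32.98789978027344) [580.8592054  216.82542323  70.        ] depth [581.08553843 217.06004123  68.84132887]
can S [127 123 123 162 112  94  95  97  97 106 158 145 111 131 131]Traceback (most recent call last):
  File "<stdin>", line 15, in <module>
ValueError: max() iterable argument is empty
```

```bash
python3 - <<'E'
from h import *
T=np.load("top0.npz");S=np.load("side0.npz");ct=ctrl.camera_info("top");cs=ctrl.camera_info("side")
gT=cv2.cvtColor(T["im"],cv2.COLOR_RGB2GRAY);gS=cv2.cvtColor(S["im"],cv2.COLOR_RGB2GRAY)
hT=cv2.cvtColor(T["im"],cv2.COLOR_RGB2HSV);hS=cv2.cvtColor(S["im"],cv2.COLOR_RGB2HSV)
def at(mask,u,v):
    n,l,st,c=cv2.connectedComponentsWithStats(mask.astype(np.uint8),connectivity=4);k=l[v,u];return c[k],st[k],l==k
def D(ci,d,c): return pt(ci,*c,d[int(round(c[1])),int(round(c[0]))]).round(1)
for nm,ci,m,d,u,v,z in(("canT",ct,gT<165,T["d"],170,187,70),("canS",cs,gS<112,S["d"],180,228,70),("modT",ct,gT<165,T["d"],261,182,70),
  ("padT",ct,(gT<60)&(hT[:,:,1]<110),T["d"],180,232,57),("padS",cs,(gS<60)&(hS[:,:,1]<110),S["d"],225,254,57),("mpadT",ct,(gT<60)&(hT[:,:,1]<110),T["d"],272,228,57)):
    c,st,l=at(m,u,v);print(nm,c.round(1),st,ray(ci,*c,z).round(1),D(ci,d,c))
c,st,l=at((gT<75)&(hT[:,:,1]<110),370,177)
b=cv2.boxPoints(cv2.minAreaRect(np.argwhere(l)[:,::-1].astype(np.float32)))
q=np.array([ray(ct,*p,22) for p in b]);print("tray",st,q.round(0).tolist(),q.mean(0),np.linalg.norm(q[1]-q[0]),np.linalg.norm(q[2]-q[1]))
for u,v in((170,187),(261,182)):
    vv,uu=np.mgrid[v-35:v+30,u-32:u+33]
    P=np.array([pt(ct,x,y,T["d"][y,x]) for y,x in zip(vv.ravel(),uu.ravel())])
    k=abs(P[:,2]-70)<5;print("nest",cv2.minAreaRect(P[k,:2].astype(np.float32)))
im=np.hstack([cv2.resize(T["im"][140:270,110:240],(400,400)),cv2.resize(S["im"][195:300,140:260],(400,400))]);save("crop.png",im)
E
```

```text
canT [169.3 186.1] [165 182   9   9  60] [582.4 217.7  70. ] [582.2 217.4  71.4]
canS [179.4 227.2] [175 224  10   7  57] [580.3 218.8  70. ] [580.  219.   70.3]
modT [261.3 181.7] [257 177  10  10  78] [588.7  17.   70. ] [588.7  17.   69.9]
padT [180.  231.6] [172 224  17  16 195] [484.1 195.1  57. ] [483.8 194.5  60.8]
padS [224.2 252.2] [211 245  27  15 221] [481.1 197.1  57. ] [484.8 194.2  52.8]
mpadT [271.3 227.3] [263 220  18  16 189] [489.8  -3.   57. ] [490.3  -3.1  52.3]
tray [ 336  137   70   79 4166] [[684.0, -155.0, 22.0], [707.0, -289.0, 22.0], [534.0, -308.0, 22.0], [512.0, -178.0, 22.0]] [ 609.18923205 -232.50510952   22.        ] 135.29698424737214 173.85812956511415
nest ((582.0104370117188, 217.4676513671875), (72.88455200195312, 71.90438842773438), 12.984492301940918)
nest ((588.2724609375, 17.380592346191406), (72.7499008178711, 71.92922973632812), 11.504870414733887)
```

View pics/crop.png

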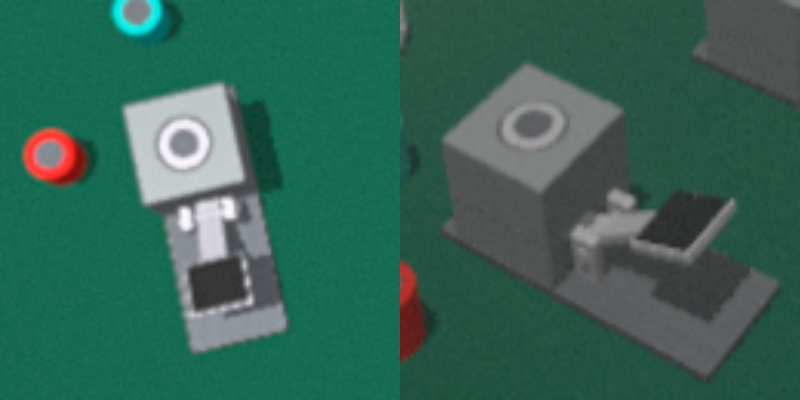

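The crop confirms the choice: a round steel can with a grey disc, flush in its well, at about (581.5, 218, 70). Its paddle is at about (483, 195, 57), 101 mm away along 13° as described. Next I work out the tool yaw and the first transfer.

```bash
cat >> h.py <<'E'
def rot(yaw): # tool down, tool x at this world yaw (deg)
    return Ro.from_euler('z',yaw,degrees=True)*Ro.from_euler('x',180,degrees=True)
def plan(pos,yaw):
    o=ctrl.get_obs();print("t %.2f"%o["t"],"pos",o["ee_pos"].round(1),"f",o["ft_force"].round(1),"w %.1f"%o["width"])
    print("delta",delta(pos,rot(yaw)))
E
python3 - <<'E'
from h import *
R=Ro.from_rotvec(ctrl.get_obs()["orientation"]).as_matrix();print(R.round(3),np.degrees(np.arctan2(R[1,0],R[0,0])))
for y in(13,193):plan([483,195,130],y)
E
```

```text
[[ 0.92   0.393 -0.001]
 [ 0.393 -0.92   0.001]
 [-0.    -0.001 -1.   ]] 23.133844924780018
t 0.10 pos [ 245.4 -574.3  222. ] f [-0.1  0.   0.6] w 87.7
delta [-9.0000e-04  1.0000e-04  1.1790e-01  2.6038e+00 -3.0696e+00  4.6410e-01]
t 0.10 pos [ 245.4 -574.3  222. ] f [-0.1  0.   0.6] w 87.7
delta [-1.0000e-04 -1.4000e-03 -1.9765e+00  2.6038e+00 -3.0696e+00  4.6410e-01]
```

Emit:
servo_tool(rows=[[0, 0, 0.05, 0.17, -0.2, 0, 0], [0, 0, 0.118, 0.4, -0.48, 0, 0], [0, 0, 0.118, 0.62, -0.75, 0, 0], [0, 0, 0.118, 0.85, -1, 0, 0], [0, 0, 0.118, 0.85, -1, 0, 0], [0, 0, 0.118, 0.85, -1, 0, 0]])

```text
t: 0.85
ee_pos: [323.5, -322.7, 222.6]
orientation: [-3.121, -0.36, 0.0]
ft_force: [-0.1, -0.6, 0.3]
width: 31.6
grasp_force: 0.0
```

```bash
python3 -c "
from h import *
plan([483,195,130],13)"
```

```text
t 0.85 pos [ 323.5 -322.7  222.6] f [-0.1 -0.6  0.3] w 31.6
delta [-2.0000e-04  1.0000e-04  1.7000e-03  1.3653e+00 -2.3390e+00  4.6370e-01]
```

Emit:
servo_tool(rows=[[0, 0, 0, 0.15, -0.25, 0, 0], [0, 0, 0, 0.29, -0.5, 0, 0], [0, 0, 0, 0.44, -0.75, 0, 0], [0, 0, 0, 0.58, -1, 0, 0]])

```text
t: 1.35
ee_pos: [392.4, -102.6, 222.9]
orientation: [3.121, 0.353, 0.001]
ft_force: [1.9, -1.0, 0.6]
width: 0.6
grasp_force: 0.0
```

Emit:
servo_tool(rows=[[0, 0, 0, 0.15, -0.25, 0, 0], [0, 0, 0, 0.29, -0.5, 0, 0], [0, 0, 0, 0.44, -0.75, 0, 0], [0, 0, 0, 0.58, -1, 0, 0]])

```text
t: 1.85
ee_pos: [460.9, 119.0, 222.7]
orientation: [3.121, 0.354, 0.001]
ft_force: [0.1, -0.2, 0.1]
width: 0.3
grasp_force: 0.0
```

Emit:
servo_tool(rows=[[0, 0, 0, 0.1, -0.17, 0.1, 0], [0, 0, 0, 0.2, -0.33, 0.3, 0], [0, 0, 0, 0.2, -0.33, 0.3, 0], [0, 0, 0, 0.2, -0.33, 0.3, 0]])

```text
t: 2.35
ee_pos: [484.0, 190.3, 162.7]
orientation: [3.121, 0.355, -0.001]
ft_force: [-0.2, -0.1, 0.3]
width: 0.3
grasp_force: 0.0
```

```bash
python3 -c "
from h import *
plan([483,195,60],13)
im,d=ctrl.get_image('wrist');ci=ctrl.camera_info('wrist');save('w1.png',im);np.savez('w1.npz',im=im,d=d)
for X in([581.5,218,70],[483,195,57],[473,193,24]): print(proj(ci,X))
"
```

```text
t 2.35 pos [484.  190.3 162.7] f [-0.2 -0.1  0.3] w 0.3
delta [ 3.000e-04  5.000e-04 -4.000e-04  1.000e-03 -2.440e-02  5.136e-01]
[253.45347204  65.48430834]
[254.61886798 189.70897094]
[254.93324068 191.78899013]
```

View pics/w1.png

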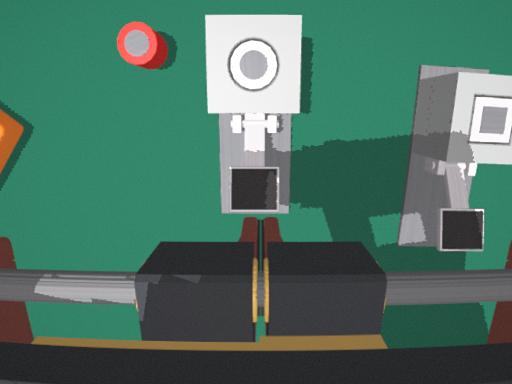

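The wrist view matches the predictions: the can is at (253,64) and its paddle at (254,190), straight ahead of the shut fingers. Pressing in steps.

Emit:
servo_tool(rows=[[0, 0, 0, 0, -0.025, 0.25, 0], [0, 0, 0, 0, -0.025, 0.45, 0], [0, 0, 0, 0, -0.025, 0.49, 0], [0, 0, 0, -0.01, -0.025, 0.53, 0], [0, 0, 0, -0.02, -0.025, 0.56, 0], [0, 0, 0, -0.03, -0.025, 0.59, 0], [0, 0, 0, -0.03, -0.025, 0.59, 0]])

```text
t: 3.28
ee_pos: [476.8, 194.9, 44.8]
orientation: [-3.121, -0.355, -0.001]
ft_force: [0.1, -0.3, -0.1]
width: 0.8
grasp_force: 0.0
```

Emit:
servo_tool(rows=[[0, 0, 0, -0.005, 0, 0.025, 0], [0, 0, 0, -0.01, 0, 0.05, 0], [0, 0, 0, -0.015, 0, 0.075, 0]])

```text
t: 3.65
ee_pos: [473.6, 194.2, 29.4]
orientation: [-3.121, -0.356, -0.0]
ft_force: [-1.5, 0.2, 5.2]
width: 0.6
grasp_force: 2.4
```

```bash
python3 - <<'E'
from h import *
plan([473,193,24],13)
a,d=ctrl.get_image("side");b,e=ctrl.get_image("wrist")
save("p2.png",np.hstack([cv2.resize(a[180:310,130:290],(400,325)),cv2.resize(b[:312],(400,325))]))
cs=ctrl.camera_info("side");print([proj(cs,[581.5,218,z]).round(1) for z in(70,94)])
E
```

```text
t 3.65 pos [473.6 194.2  29.4] f [-1.5  0.2  5.2] w 0.6
delta [-0.0001 -0.     -0.     -0.0042  0.0053  0.0271]
[array([179.4, 226.7]), array([177.9, 216.4])]
```

View pics/p2.png

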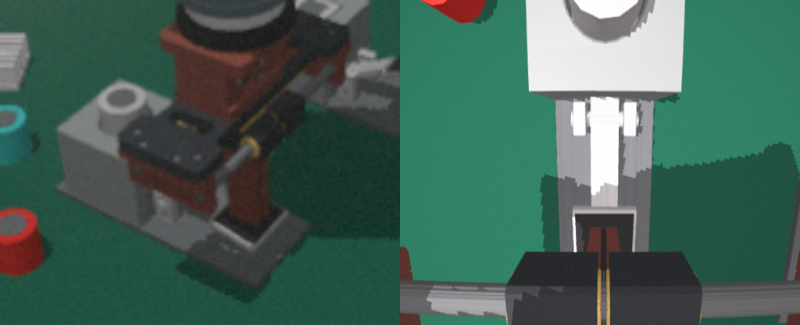

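The view shows the fingers on the paddle and the can already rising, its top near (122,98) in the left half. Pressing on to the stop.

Emit:
servo_tool(rows=[[0, 0, 0, -0.004, 0.004, 0.01, 0], [0, 0, 0, -0.004, 0.004, 0.02, 0], [0, 0, 0, -0.004, 0.004, 0.02, 0]])

```text
t: 4.12
ee_pos: [473.4, 193.3, 25.7]
orientation: [-3.121, -0.355, -0.001]
ft_force: [-1.3, 2.1, 3.3]
width: 0.5
grasp_force: 1.3
```

Emit:
servo_tool(rows=[[0, 0, 0, 0, 0, 0.008, 0], [0, 0, 0, 0, 0, 0.015, 0], [0, 0, 0, 0, 0, 0.015, 0]])

```text
t: 4.5
ee_pos: [473.5, 193.5, 24.6]
orientation: [-3.121, -0.355, -0.002]
ft_force: [-7.1, 0.7, 28.7]
width: 0.3
grasp_force: 14.7
```

The force has jumped to 29 N at z = 24.6, so the paddle is on its stop. Backing off straight up, opening, and measuring the raised can.

Emit:
servo_tool(rows=[[0, 0, 0, 0, 0, -0.05, 0], [0, 0, 0, 0, 0, -0.3, 0], [0, 0, 0, 0, 0, -0.6, 0], [0, 0, 0, 0, 0, -0.85, 87], [0, 0, 0, 0, 0, -0.85, 87], [0, 0, 0, 0, 0, -0.85, 87], [0, 0, 0, 0, 0, -0.85, 87]])

```text
t: 5.38
ee_pos: [472.0, 192.6, 190.9]
orientation: [3.12, 0.355, -0.005]
ft_force: [-0.4, 0.4, 0.2]
width: 37.1
grasp_force: 0.0
```

```bash
python3 - <<'E'
from h import *
for n in("top","side","wrist"):
    ci=ctrl.camera_info(n);im,d=ctrl.get_image(n);g=cv2.cvtColor(im,cv2.COLOR_RGB2GRAY)
    u,v=proj(ci,[581.5,218,94]).round().astype(int)
    print(n,u,v,"centre",pt(ci,u,v,d[v,u]).round(1))
    vv,uu=np.mgrid[max(v-45,0):v+46,max(u-45,0):u+46];uu=uu.ravel();vv=vv.ravel()
    P=np.array([pt(ci,x,y,d[y,x]) for y,x in zip(vv,uu)])
    k=(P[:,2]>85)&(np.hypot(P[:,0]-581.5,P[:,1]-218)<35);P=P[k]
    if len(P): print(k.sum(),"z med",np.median(P[:,2]).round(1),"circle",cv2.minEnclosingCircle(P[:,:2].astype(np.float32)),P.mean(0).round(1))
plan([582,218,130],13)
E
```

```text
top 167 184 centre [505.4 138.2 475.1]
107 z med 91.6 circle ((581.8749389648438, 216.11253356933594), 17.333450317382812) [584.3 210.   91.5]
side 178 216 centre [586.2 214.8  90.6]
216 z med 91.0 circle ((579.8834838867188, 219.5294189453125), 18.855998992919922) [578.2 220.4  90.5]
wrist 260 51 centre [581.2 218.2  93.9]
1738 z med 93.1 circle ((581.4363403320312, 218.43792724609375), 17.896684646606445) [581.3 218.5  93. ]
t 5.53 pos [472.4 192.8 191.4] f [-0.5 -0.6  0.1] w 48.9
delta [ 3.000e-04  1.700e-03 -1.000e-04  5.628e-01  5.000e-04  3.054e-01]
```

The raised can is at (581.4, 218.4) with its top at about 93–94 mm, so it is fully up. Now the grasp.

Emit:
servo_tool(rows=[[0, 0, 0, 0.25, 0, 0, 87], [0, 0, 0, 0.45, -0.002, 0, 87], [0, 0, 0, 0.56, -0.002, 0.1, 87], [0, 0, 0, 0.56, -0.002, 0.3, 87], [0, 0, 0, 0.56, -0.002, 0.45, 87], [0, 0, 0, 0.56, -0.002, 0.55, 87], [0, 0, 0, 0.56, -0.002, 0.585, 87], [0, 0, 0, 0.56, -0.002, 0.585, 87], [0, 0, 0, 0.56, -0.002, 0.585, 87]])

```text
t: 6.65
ee_pos: [582.9, 219.0, 76.8]
orientation: [-3.121, -0.355, -0.003]
ft_force: [1.0, -0.2, 0.1]
width: 87.3
grasp_force: 0.0
```

Emit:
servo_tool(rows=[[0, 0, 0, -0.007, 0, 0.01, 80], [0, 0, 0, -0.007, 0, 0.01, 60], [0, 0, 0, -0.007, 0, 0.01, 45], [0, 0, 0, -0.007, 0, 0.01, 30], [0, 0, 0, -0.007, 0, 0.01, 30], [0, 0, 0, -0.007, 0, 0.01, 30], [0, 0, 0, -0.007, 0, 0.01, 30], [0, 0, 0, -0.007, 0, 0.01, 30]])

```text
t: 7.65
ee_pos: [580.8, 218.3, 73.7]
orientation: [3.121, 0.355, 0.0]
ft_force: [0.8, 0.3, -0.1]
width: 35.4
grasp_force: 30.0
```

Gripped (35.4 mm, 30 N). Lifting.

Emit:
servo_tool(rows=[[0, 0, 0, 0, 0, -0.04, 30], [0, 0, 0, 0, 0, -0.12, 30], [0, 0, 0, 0, 0, -0.25, 30], [0, 0, 0, 0, 0, -0.4, 30], [0, 0, 0, 0, 0, -0.55, 30], [0, 0, 0, 0, 0, -0.55, 30]])

```text
t: 8.4
ee_pos: [582.6, 219.1, 187.2]
orientation: [-3.12, -0.355, -0.01]
ft_force: [-0.3, -0.4, -1.1]
width: 35.3
grasp_force: 30.0
```

```bash
python3 -c "
from h import *
plan([609,-232,120],13);print(ctrl.get_obs()['grasp_force'])
im,d=ctrl.get_image('top');g=cv2.cvtColor(im,cv2.COLOR_RGB2GRAY);h=cv2.cvtColor(im,cv2.COLOR_RGB2HSV)
ci=ctrl.camera_info('top')
# tray inner floor by depth
P=np.array([pt(ci,u,v,d[v,u]) for v in range(135,222,2) for u in range(330,412,2)])
k=(abs(P[:,0]-609)<60)&(abs(P[:,1]+232)<45);print('floor z',np.median(P[k,2]))
"
```

```text
t 8.40 pos [582.6 219.1 187.2] f [-0.3 -0.4 -1.1] w 35.3
delta [-5.0000e-04 -4.1000e-03 -0.0000e+00 -3.8060e-01  2.2275e+00  3.3210e-01]
29.998972713947296
floor z 2.684571695088053
```

Emit:
servo_tool(rows=[[0, 0, 0, -0.02, 0.1, 0, 30], [0, 0, 0, -0.05, 0.28, 0, 30], [0, 0, 0, -0.08, 0.46, 0, 30], [0, 0, 0, -0.11, 0.64, 0, 30], [0, 0, 0, -0.14, 0.82, 0, 30], [0, 0, 0, -0.17, 1, 0, 30]])

```text
t: 9.2
ee_pos: [591.3, 13.4, 182.1]
orientation: [-3.121, -0.355, 0.005]
ft_force: [0.7, -0.3, -1.1]
width: 35.7
grasp_force: 30.0
```

Emit:
servo_tool(rows=[[0, 0, 0, -0.03, 0.18, 0, 30], [0, 0, 0, -0.06, 0.36, 0, 30], [0, 0, 0, -0.09, 0.54, 0, 30], [0, 0, 0, -0.12, 0.72, 0, 30], [0, 0, 0, -0.15, 0.88, 0, 30], [0, 0, 0, -0.17, 1, 0, 30]])

```text
t: 9.95
ee_pos: [603.0, -188.8, 182.2]
orientation: [-3.121, -0.353, 0.004]
ft_force: [-0.3, 0.4, -1.0]
width: 35.4
grasp_force: 30.0
```

Emit:
servo_tool(rows=[[0, 0, 0, -0.02, 0.1, 0.05, 30], [0, 0, 0, -0.035, 0.18, 0.15, 30], [0, 0, 0, -0.04, 0.23, 0.25, 30], [0, 0, 0, -0.04, 0.23, 0.33, 30], [0, 0, 0, -0.04, 0.23, 0.33, 30], [0, 0, 0, -0.04, 0.23, 0.33, 30]])

```text
t: 10.7
ee_pos: [607.3, -232.7, 117.9]
orientation: [3.121, 0.357, 0.0]
ft_force: [-0.2, 0.2, -0.8]
width: 35.4
grasp_force: 30.0
```

```bash
python3 -c "
from h import *
plan([609,-232,20],13);print(ctrl.get_obs()['grasp_force'])
im,d=ctrl.get_image('side');ci=ctrl.camera_info('side');im2,d2=ctrl.get_image('wrist')
save('p3.png',np.hstack([cv2.resize(im[90:220,250:410],(400,325)),cv2.resize(im2,(400,325))]))
"
```

```text
t 10.70 pos [ 607.3 -232.7  117.9] f [-0.2  0.2 -0.8] w 35.4
delta [ 1.000e-04 -2.000e-04  5.000e-04  8.700e-03 -1.600e-03  4.894e-01]
29.999104142189026
```

View pics/p3.png

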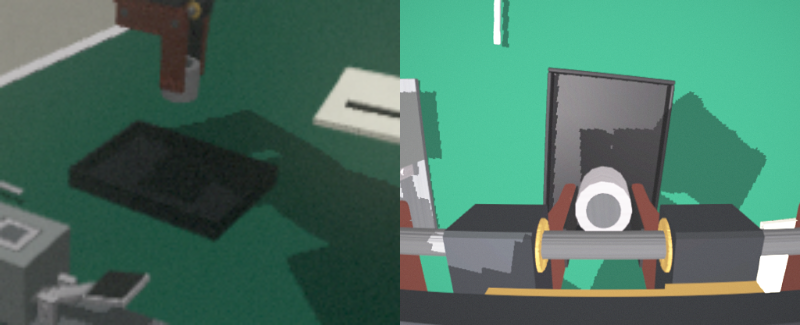

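The can hangs upright above the middle of the tray: it is at (180,80) in the left half and the tray is at (172,180), and the wrist half agrees. Descending with a slow finish.

Emit:
servo_tool(rows=[[0, 0, 0, 0.005, 0, 0.12, 30], [0, 0, 0, 0.008, 0, 0.27, 30], [0, 0, 0, 0.008, 0, 0.38, 30], [0, 0, 0, 0.008, 0, 0.44, 30], [0, 0, 0, 0.008, 0, 0.47, 30], [0, 0, 0, 0.008, 0, 0.48, 30], [0, 0, 0, 0.008, 0, 0.48, 30], [0, 0, 0, 0.008, 0, 0.48, 30]])

```text
t: 11.8
ee_pos: [609.0, -233.1, 22.4]
orientation: [3.121, 0.355, 0.002]
ft_force: [-0.0, -0.8, -1.1]
width: 35.5
grasp_force: 30.0
```

Emit:
servo_tool(rows=[[0, 0, 0, 0, 0, 0.005, 30], [0, 0, 0, 0, 0, 0.01, 30], [0, 0, 0, 0, 0, 0.015, 30], [0, 0, 0, 0, 0, 0.015, 30]])

```text
t: 12.3
ee_pos: [608.6, -233.0, 18.6]
orientation: [-3.121, -0.355, 0.0]
ft_force: [0.0, 0.4, 0.2]
width: 35.5
grasp_force: 30.0
```

Emit:
servo_tool(rows=[[0, 0, 0, 0, 0, 0.002, 30], [0, 0, 0, 0, 0, 0.004, 30], [0, 0, 0, 0, 0, 0.004, 30]])

```text
t: 12.68
ee_pos: [608.6, -233.0, 18.6]
orientation: [3.121, 0.355, 0.0]
ft_force: [-3.5, 1.7, 7.1]
width: 35.5
grasp_force: 30.0
```

Contact with the floor at 7 N. Releasing and withdrawing straight up.

Emit:
servo_tool(rows=[[0, 0, 0, 0, 0, 0.002, 38], [0, 0, 0, 0, 0, 0, 45], [0, 0, 0, 0, 0, 0, 58], [0, 0, 0, 0, 0, 0, 58], [0, 0, 0, 0, 0, 0, 58]])

```text
t: 13.3
ee_pos: [608.5, -232.9, 17.8]
orientation: [-3.121, -0.355, 0.0]
ft_force: [1.0, -0.3, -0.2]
width: 57.9
grasp_force: 0.0
```

Emit:
servo_tool(rows=[[0, 0, 0, 0, 0, -0.05, 58], [0, 0, 0, 0, 0, -0.15, 58], [0, 0, 0, 0, 0, -0.35, 58], [0, 0, 0, 0, 0, -0.6, 58], [0, 0, 0, 0, 0, -0.8, 58], [0, 0, 0, 0, 0, -0.8, 58], [0, 0, 0, 0, 0, -0.8, 58]])

```text
t: 14.18
ee_pos: [608.3, -232.8, 178.5]
orientation: [3.121, 0.355, 0.001]
ft_force: [-0.6, 0.2, 0.2]
width: 57.9
grasp_force: 0.0
```

```bash
python3 -c "
from h import *
plan([609,-232,20],13)
im,d=ctrl.get_image('side');im2,d2=ctrl.get_image('wrist');ci=ctrl.camera_info('wrist')
u,v=proj(ci,[608.6,-233,38]).round().astype(int);print(u,v,pt(ci,u,v,d2[v,u]))
save('p4.png',np.hstack([cv2.resize(im[110:320,130:390],(400,325)),cv2.resize(im2,(400,325))]))
"
```

```text
t 14.18 pos [ 608.3 -232.8  178.5] f [-0.6  0.2  0.2] w 57.9
delta [ 2.000e-04 -3.000e-04 -1.000e-04  4.000e-03 -3.400e-03  7.924e-01]
261 181 [ 608.38339223 -232.93518005   38.86396163]
```

View pics/p4.png

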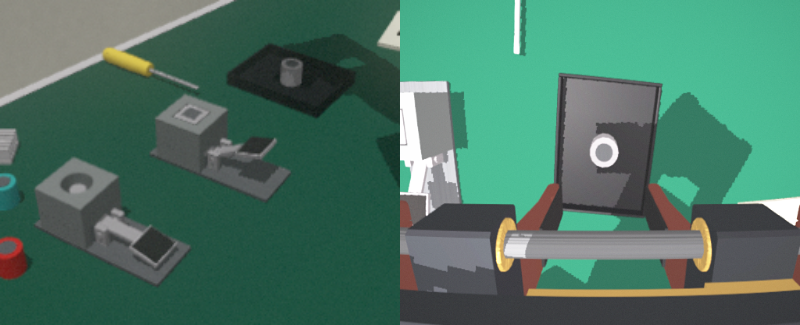

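The can stands upright in the tray, at (291,71) on the left and (604,152) on the right, with its top at about 38 mm. Its nest is empty with the paddle down, the module is untouched, and the arm is clear.

```bash
python3 -c "
from workcell import ctrl
print(ctrl.close_job())"
```

```text
the job is handed in; nothing more can be done
None
```

I pressed the paddle to its stop, set the can upright on the tray floor and left the module in its nest; the job was handed in at about 14 s, with no verdict shown.

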